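Slide the leak alarm's battery home and lock it

TASK

Put the yellow battery pack back on the under-sink leak alarm: slide it up the sloping rail, brass contacts first, until the catch clicks and holds it. Then take the red-topped locking pin from its holder on the blue shelf and push it fully into the hole in the ramp just behind the pack, and let go. Do not disturb the jar, dish, nut or spoon.

Things in the scene. Friction and masses are not known exactly. Their poses are not given: they have to be found in the camera images.
- pack: Battery pack, 110 mm long (x), 54 wide (y), 62 high, up to 0.5 kg, upright on the floor. Origin: centre of its underside; +x its leading end (brass contacts, open below), -x its closed rear (black band). Below z = 22 mm a black shoe: channel 40 mm wide, roof at z = 16 mm, flanges 5 mm thick leaving a 26 mm slot. Above, a 108 mm long, 40 mm wide yellow block, to grip across its width (y).
- pack_grip (a point): Where to grip the pack: middle of its yellow block, 45 mm above its underside. Axes as the pack's. Leave the fingertips above the 54 mm wide black shoe (top 23 mm below this point).
- rail: Fixed grey T rail on the white alarm's ramp. x points up along the rail, 30 degrees above level, y across, z square to the ramp (30 degrees off vertical). Origin, 100 mm over the floor: where the pack's origin lies when home, axes parallel (pack x = rail x). Head 36 mm wide, 7 thick, top at z = 16 mm; stem 20 mm wide. Ramp surface at z = -6 mm, 80 mm wide, x = -96 to 57 mm.
- rail_nose (a point): Tip of the rail's rounded, bevelled lower end, on top of the head (rail x = -40 mm, z = 16 mm). Hold the pack parallel to the rail with its origin at rail x = -100 mm or lower, z = 0 to 4 mm (2 is mid-play; it rests at 0), then slide it along rail +x; side play is 2 mm each way. Axes as the rail's.
- rail_stop (a point): Face of the white alarm unit that stops the pack (rail x = 57 mm; unit 80 mm wide, top at rail z = 34 mm). The pack's origin is then at rail x = +2 mm. Passing the catch, from x = -25 mm on, takes about 5 to 15 N; it clicks at x = -1.5 mm and then holds the pack between -1.5 and +2 mm. Without it the pack may slide back down. Axes as the rail's.
- catch (a joint): Brass spring catch in the rail's head near its upper end: how far it is pressed down, m. 0 = sprung up (free, or clicked into the pack), about 0.004 = pressed down under the pack while the pack passes over it.
- pin_hole (a point): Centre of the mouth of the locking-pin hole, in the ramp surface, on the rail's centre line at rail x = -74 mm, z = -6 mm (19 mm behind the seated pack's rear end). The hole is 13 mm wide, 28 mm deep and runs square to the ramp (along rail -z). The pack must be on before the pin, as the pin stands in its way. The axes of this entry are those of the rail.
- pin_seat (a point): Centre of the bottom of that hole, 28 mm below its mouth: where the pin's tip ends. Axes as the rail's. The white stand has a floor plate 210 x 110 x 12 mm, centred below the rail's origin and turned like the rail.
- pin: Locking pin, 88 mm long, 50 g: steel shaft 10 mm thick, 54 mm long, with a tapered tip, under a red square grip 22 x 22 mm and 34 mm high (z 54 to 88 mm). Origin: the tip; z runs from the tip up to the grip; x and y are square to the grip's faces (any of the faces may be gripped, best at z = 71 mm). Starts upright in the holder.
- pin_tip (a point): The pin's lower tip (same as the pin's origin).
- holder: Fixed grey block 56 x 56 x 30 mm on top of the shelf; origin: centre of its underside. The pin stands in its 12 mm wide, 26 mm deep hole, its tip 4 mm above the origin: pull it straight up by more than 30 mm.
- shelf: Fixed blue plastic shelf insert with a drawer facing the robot, 240 x 240 x 130 mm high; origin: centre of its underside on the floor. Its drawer is not needed.
- jar: Glass pepper jar with steel cap, 48 mm wide, 95 mm high, stands on the shelf; origin: centre of its underside. Leave alone.
- dish: Steel scouring pad dish, 90 mm wide, 28 mm high, on the shelf; origin: centre of its underside. Leave alone.
- nut: Chrome trap nut, a ring 58 mm wide, 22 mm high, on the floor; origin: centre of its underside. Leave alone.
- spoon: Wooden spoon lying on the floor; origin: underside, about its middle; x along it. Leave alone.

How it is judged:
By the outcome, as a careful person would: the job done as asked, in the order asked, and still so for the second after the job is handed in, with the robot touching nothing.
It also fails if it takes over 67 s, if anything falls off the work surface, if the arm or the gripper's body presses on something with over 40 N, if the wrist force passes 120 N, or if a joint passes its speed limit or range.

ROBOT

A 7-joint arm with a two-finger parallel gripper is mounted at the origin on the work surface. World frame = base frame: x ahead of the robot, y to its left, z up, the work surface at z = 0. Lengths are in m, angles in rad, forces in N, time in s.
With the tool pointing down it reaches from about 0.4 to 0.85 m from the base axis. Payload 6.9 kg.
Tool frame: the origin (TCP) lies on the front face of the gripper's body, between the roots of the fingers; the fingertips stand 73 mm ahead of it and the grasp point (between the pads) lies 54 mm ahead of it (tip_reach is the distance from the TCP to the fingertips, in m); z points along the fingers, y is the line along which they close (so a half turn about z gives the same grasp; the last joint's range is limited). The gripper opens to 85 mm and grips with 20 to 120 N. Pads are 22 mm wide; open, the fingers measure 114 mm over their backs; the gripper's body (76 mm by 85 mm) begins 54 mm behind the grasp point. The pads swing forward as they close: fully open they stand 13 mm farther back than shut.
Start: joints at [1.218, 0.507, -0.238, 1.5, 0.126, 1.149, -0.155], TCP at [0.277, -0.56, 0.304] pointing down, gripper open.
Joint ranges: [-3.08, 3.08], [-0.24, 2.05], [-1.43, 1.35], [0, 2.5], [-1.52, 4.66], [0.17, 1.96], [-2.89, 2.89]. Speed limits (rad/s): [2.39, 2.39, 3.14, 3.14, 3.14, 3.14, 3.14].

INTERFACE

Orientations are given as a 3x3 rotation matrix whose columns are the frame's x, y, z axes.
In Python, from bench import sense, camera, finish_job, tip_reach gives the robot as it stands.
- The arm moves only by the shell command python3 -m pendant 'ROWS' [OPENING]. ROWS is JSON, a list of rows, each a list of 6 numbers: the shift along the tool's x, y, z normalised to -1 to 1, where 1 is 0.03 m, then the turn, a rotation vector about the tool's x, y, z normalised to -1 to 1, where 1 is 8 degrees. In form: [[x, y, z, wx, wy, wz], ...]. A call has 1 to 8 rows; each row shifts and turns the commanded pose from where the row before left it, along the tool's axes as they then stand; what a row does not reach is not made up. A row lasts 1/8 s, in which the tool goes at most 62.5 mm and 10.7 degrees, less where a joint would pass 70% of its speed; a pose out of reach is approached as far as the arm can. A call with a number of a shift or a turn outside -1 to 1 is refused whole. A call with a gripper value outside its range is refused whole. OPENING is the opening, from 0 (shut) to 1 (fully open), set as the call begins (- or left out, the last holds). The fingers move at their own pace and stop on an object; the grip force is fixed at half the most. Time passes only in rows, so rows that do not move let the fingers close. It gives the time, the measured TCP pose, the force and the opening at its end, in the units of the state.
- sense(): the state, without advancing time (a new reading comes with each control period).
- camera(name): name is "scene" or "top" or "wrist"; returns a dict with "image" (420x560x3 uint8, blue, green, red), "z_map" (420x560 float32, m along the optical axis (not along the pixel's ray), 0 where there is no reading), "fx", "fy", "cx", "cy" (pixels), "dist_coeffs" ([k1, k2, p1, p2, k3] as OpenCV has them; the pictures are not rectified), "R" (3x3) and "t" (3): a world point X has camera coordinates R X + t. Camera axes: x right, y down, z forward; pixel columns grow to the right and rows downward; lengths in m; the calibration is good to about 2 mm. A picture is of the moment at which its call begins.
- finish_job(): hands the job in, once; it reports no verdict.
The state is a dict: "time_s": time; "joints": joint angles; "qvel": joint speeds; "tau": joint torques, N m; "tcp_pos": TCP position; "eef_rot": TCP orientation; "contact_force": force on the tool from outside, world axes, zero at the start; "moment": the same for the moment, N m; "gripper_width": finger opening in m.
Only numpy, scipy, OpenCV 4.12 (cv2) and the standard library are available. Lean on these libraries where they do the work, as an engineer would, in place of code of your own. Each camera call takes 0.05 s, during which the arm holds its last target. There are 200 camera calls.

## Working session

There is one attempt and no reset: what is moved stays moved. The work goes in short steps, Python scripts to look and compute and a shell command to move; the robot and the scene stay as the last step left them, time stands still between calls to the robot, and variables do not carry over. Pictures are saved under pics/ and viewed, on a budget of 10 in all, crops included, one or two more only if the job needs it, and the job is handed in when it is done.

```bash
ls; mkdir -p pics; cat > h.py <<'E'
import numpy as np,cv2
from bench import sense,camera,finish_job,tip_reach
def pts(c):
    h,w=c["z_map"].shape
    K=np.array([[c["fx"],0,c["cx"]],[0,c["fy"],c["cy"]],[0,0,1.]])
    u,v=np.meshgrid(np.arange(w),np.arange(h))
    n=cv2.undistortPoints(np.stack([u,v],-1).reshape(-1,1,2).astype(np.float32),K,np.array(c["dist_coeffs"],float)).reshape(h,w,2)
    z=c["z_map"][...,None]
    P=np.concatenate([n*z,z],-1)
    return (P-np.array(c["t"]))@np.array(c["R"])   # R^T (P-t)
E
python3 - <<'E'
from h import *
for n in("scene","top"):
    c=camera(n); cv2.imwrite(f"pics/{n}0.png",c["image"]); np.savez(f"{n}0.npz",**{k:np.array(v) for k,v in c.items()})
    print(n,-np.array(c["R"]).T@np.array(c["t"]))
s=sense();print(s,tip_reach)
E
```

```text
pics
scene [1.26308067 0.44652741 0.76696731]
top [0.54454286 0.00695497 1.10886138]
{'time_s': 0.1, 'joints': array([ 1.21752121,  0.50827338, -0.23750805,  1.50102301,  0.12570813,
        1.14889733, -0.154821  ]), 'qvel': array([-0.00022962,  0.00090352,  0.00111206, -0.00166731, -0.00161362,
        0.00028662, -0.00076197]), 'tau': array([-5.50544530e-03, -6.21832681e+01, -2.19471976e+00, -2.50202411e+01,
        1.25797663e-02,  7.73508829e-03,  2.58824991e-05]), 'tcp_pos': array([ 0.27656   , -0.5601167 ,  0.30310691]), 'eef_rot': array([[ 8.96607795e-01,  4.42824901e-01, -7.53886890e-04],
       [ 4.42825540e-01, -8.96606662e-01,  1.42630061e-03],
       [-4.43385806e-05, -1.61267262e-03, -9.99998699e-01]]), 'contact_force': array([-0.56858348, -0.32583049,  0.32219833]), 'moment': array([ 0.02820076, -0.01601024,  0.0182232 ]), 'gripper_width': 0.08535763114001256} 0.0726
```

View pics/top0.png

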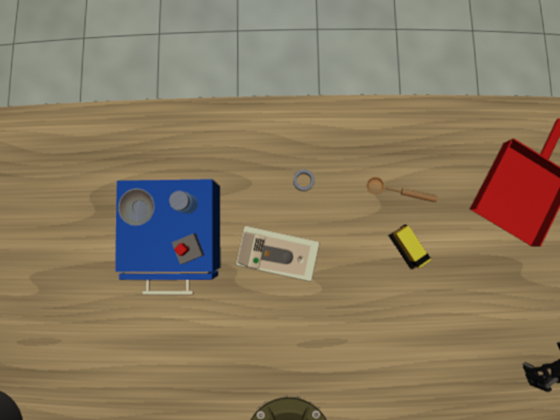

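View pics/scene0.png

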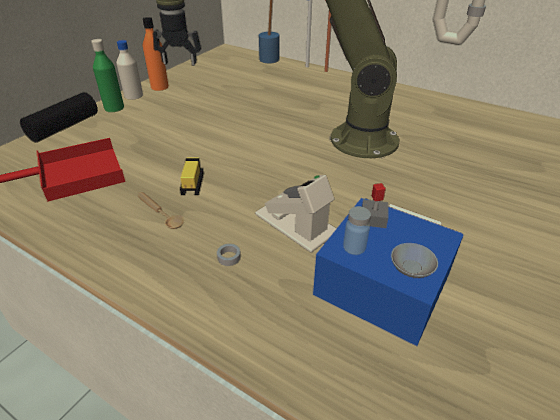

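Top view: pack at (410,247), alarm (277,253) with its unit to the left, so the rail climbs to image left (+y). The pin is at (183,250) on the shelf. The scene view agrees. Next I measure.

```bash
cat > m.py <<'E'
from h import *
c=dict(np.load("top0.npz"));P=pts(c);im=c["image"];hsv=cv2.cvtColor(im,cv2.COLOR_BGR2HSV)
s=dict(np.load("scene0.npz"));Ps=pts(s);hs=cv2.cvtColor(s["image"],cv2.COLOR_BGR2HSV)
def rep(name,Q):
    if len(Q)<5: print(name,len(Q));return
    r=cv2.minAreaRect(Q[:,:2].astype(np.float32)*1000)
    print(name,len(Q),"med",np.median(Q,0).round(4),"rect",np.round(r[0],1),np.round(r[1],1),round(r[2],1),"z",Q[:,2].min().round(3),Q[:,2].max().round(3))
def m(h,lo,hi): return cv2.inRange(h,lo,hi)>0
Y=m(hsv,(22,120,80),(35,255,255)); Y[:,:370]=0;Y[:,450:]=0;Y[:215]=0;Y[280:]=0
rep("yellow",P[Y]); rep("yellow top",P[Y&(P[...,2]>.055)])
box=np.zeros(Y.shape,bool);box[218:278,380:440]=1
B=box&(P[...,2]>.012)&(P[...,2]<.12); rep("pack all",P[B])
K=box&(hsv[...,2]<60)&(P[...,2]>.05); rep("band top",P[K])
K=box&(hsv[...,2]<60)&(P[...,2]<.035)&(P[...,2]>.01); rep("black low",P[K])
box=np.zeros(Y.shape,bool);box[215:290,228:325]=1
A=box&(P[...,2]>.006)&(P[...,2]<.02);rep("plate",P[A])
A=box&(P[...,2]>.02);rep("alarm",P[A])
A=box&(P[...,2]>.03)&(hsv[...,2]<110);rep("rail",P[A])
R=m(hsv,(0,150,60),(8,255,255));R[:,:120]=0;R[:,220:]=0
rep("pintop",P[R]);rep("pintop hi",P[R&(P[...,2]>.215)])
R2=m(hs,(0,150,60),(8,255,255));R2[:,:350]=0;R2[:170]=0;R2[210:]=0
R2[:, 400:]=0
rep("pin scene",Ps[R2]);
box=np.zeros(Y.shape,bool);box[230:268,168:206]=1
H=box&(P[...,2]>.145)&(P[...,2]<.175);rep("holder",P[H])
print("floor",np.median(P[300:340,300:400,2]))
Z=np.concatenate([cv2.resize(im[212:300,225:325],None,fx=5,fy=5,interpolation=2),cv2.resize(im[212:300,385:440],None,fx=5,fy=5,interpolation=2)],1)
cv2.imwrite("pics/crop1.png",Z)
E
python3 m.py
```

```text
yellow 588 med [ 0.5263 -0.3268  0.0617] rect [ 550.7 -202.2] [405.6 103.4] 77.4 z -0.003 1.109
yellow top 564 med [ 0.5264 -0.3262  0.0618] rect [ 551. -192.] [385.5  99.5] 77.4 z 0.055 1.109
pack all 953 med [ 0.5185 -0.3242  0.0604] rect [ 519.6 -330.8] [112.5  55.3] 32.9 z 0.012 0.067
band top 79 med [ 0.4846 -0.3499  0.0621] rect [ 505.  -179.9] [380.4  33.8] 83.1 z 0.051 1.109
black low 184 med [ 0.5075 -0.3112  0.0219] rect [ 519.1 -328.7] [108.9  52. ] 31.7 z 0.011 0.034
plate 963 med [ 0.5197 -0.0195  0.0119] rect [504.9  20.6] [244.6 198.9] 85.7 z 0.006 0.019
alarm 2237 med [0.5105 0.0324 0.1109] rect [509.1  29.4] [171.3  80.3] 76.9 z 0.036 1.109
rail 517 med [0.5096 0.0322 0.123 ] rect [515.9  30. ] [ 62.3 131.5] 1.3 z 0.041 1.109
pintop 108 med [0.5264 0.2318 0.2215] rect [525.9 233.6] [21.1 22. ] 43.2 z 0.201 0.227
pintop hi 97 med [0.5263 0.2334 0.2217] rect [525.9 233.7] [21.2 21.8] 43.0 z 0.217 0.227
pin scene 170 med [0.5306 0.238  0.2133] rect [525.6 235.5] [23.7 20.3] 46.8 z 0.189 0.224
holder 474 med [0.5281 0.2262 0.1601] rect [526.3 234.1] [56.4 57.5] 21.7 z 0.145 0.166
floor 9.543185502888445e-05
```

View pics/crop1.png

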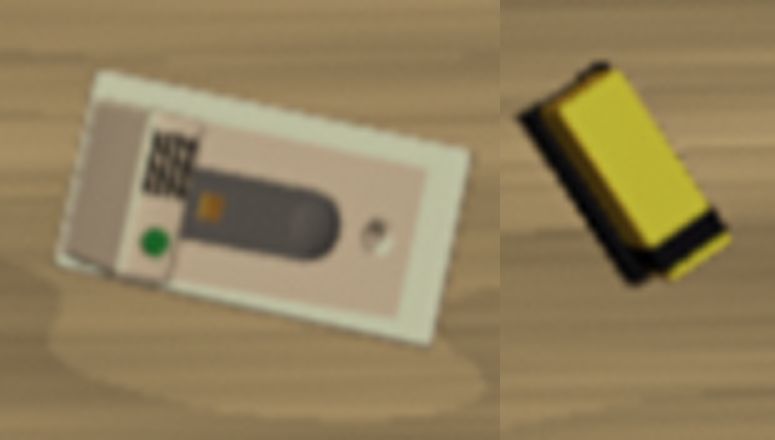

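Crop: the rail's rounded nose points right, with the pin hole at about px (300,259). The pack's black band (rear) is at lower right, so its contacts face up-left. I'll refine the poses.

```bash
cat > m2.py <<'E'
from h import *
c=dict(np.load("top0.npz"));P=pts(c);im=c["image"];ok=c["z_map"]>0
def rect(Q):
    r=cv2.minAreaRect(Q[:,:2].astype(np.float32)*1000);return np.round(r[0],1),np.round(r[1],1),round(r[2],2)
def er(M,k=3): return cv2.erode(M.astype(np.uint8),np.ones((k,k)))>0
hsv=cv2.cvtColor(im,cv2.COLOR_BGR2HSV)
b=np.zeros(ok.shape,bool);b[218:278,380:440]=1
T=b&ok&(abs(P[...,2]-.062)<.003); print("pack top",rect(P[T]),P[T].mean(0))
D=P[T][:,:2]-P[T][:,:2].mean(0);w,v=np.linalg.eigh(D.T@D);print("yaw",np.degrees(np.arctan2(v[1,1],v[0,1])))
b=np.zeros(ok.shape,bool);b[215:290,228:325]=1
pl=b&ok&(abs(P[...,2]-.012)<.004);print("plate",rect(P[pl]),P[pl][:,2].mean())
a=b&ok&(P[...,2]>.006)&(P[...,2]<.25);print("alarm all",rect(P[a]),a.sum())
# ramp plane RANSAC using tilt
yaw=np.radians(77)
best=None
ramp=b&ok&(P[...,2]>.025)&(P[...,2]<.2); Q=P[ramp]
for y in np.radians(np.arange(70,85,.25)):
    n=np.array([-.5*np.cos(y),-.5*np.sin(y),np.cos(np.pi/6)]); d=Q@n
    h,e=np.histogram(d,np.arange(d.min(),d.max(),.002)); 
    if best is None or h.max()>best[0]: best=(h.max(),np.degrees(y),e[h.argmax()])
print(best)
n0=np.array([-.5*np.cos(np.radians(best[1])),-.5*np.sin(np.radians(best[1])),.866])
I=Q[abs(Q@n0-best[2]-.001)<.003]
m=I.mean(0);_,_,V=np.linalg.svd(I-m);n=V[2]*np.sign(V[2,2]);print("plane n",n,"tilt",np.degrees(np.arccos(n[2])),"yaw",np.degrees(np.arctan2(-n[1],-n[0])),len(I),"d",I.mean(0)@n, rect(I))
# rail head: plane +22mm
Hd=Q[abs(Q@n-m@n-.022)<.003];print("head",rect(Hd),len(Hd),Hd.mean(0))
# grey rail pixels by colour
g=ramp&(hsv[...,2]<115)&(abs((P@n)-m@n-.022)<.004);print("grey",rect(P[g]),g.sum())
# raycast hole to ramp plane
cam=-c["R"].T@c["t"]
K=np.array([[c["fx"],0,c["cx"]],[0,c["fy"],c["cy"]],[0,0,1.]])
p=cv2.undistortPoints(np.array([[[300.4-.4,259.3-.4]]]),K,c["dist_coeffs"])[0,0]
d=c["R"].T@np.array([p[0],p[1],1]);print("hole",cam+d*((m-cam)@n)/(d@n))
E
python3 m2.py
```

```text
pack top (array([ 519.6, -331.2]), array([108.9,  42.4]), 31.56) [ 0.51986723 -0.33035213  0.06190644]
yaw -148.58923162615056
plate (array([497.3,  26.7]), array([210.1, 132. ]), 76.88) 0.011996439128843982
alarm all (array([504.9,  20.6]), array([244.6, 198.9]), 85.66) 3178
(np.int64(461), np.float64(76.75), np.float64(0.009318027255591992))
plane n [-0.11343893 -0.48783902  0.86553145] tilt 30.05655424047175 yaw 76.90944420048028 959 d 0.011155879615935484 (array([508. ,  24.6]), array([161.2,  80.2]), 76.79)
head (array([511.2,  38.2]), array([109.4,  78.6]), 77.83) 434 [0.50888183 0.02823961 0.12087457]
grey (array([507.1,  40.5]), array([ 45.1, 110.1]), 1.3) 394
hole [ 0.49331443 -0.03568765  0.05742959]
```

```bash
cat > g.py <<'E'
from h import *
from scipy.spatial.transform import Rotation as Ro
def yawdown(deg): # tool x at yaw deg, pointing down
    return Ro.from_euler('z',deg,degrees=True).as_matrix()@np.diag([1,-1,-1.])
YAW=76.85; O=np.array([.5074,.0237,.1])
def railR(): return Ro.from_euler('ZY',[YAW,-30],degrees=True).as_matrix()
def railp(x,y,z): return O+railR()@np.array([x,y,z])
def plan(p,R):
    s=sense();R0=np.array(s["eef_rot"]);p0=np.array(s["tcp_pos"])
    w=Ro.from_matrix(R0.T@R).as_rotvec(degrees=True)/8
    print("turn(8deg)",w.round(2),"shift after turn(30mm)",(R.T@(p-p0)/.03).round(2),"| before-turn frame",(R0.T@(p-p0)/.03).round(2),"t",s["time_s"],"w",round(s["gripper_width"],4),"F",np.round(s["contact_force"],1))
E
python3 - <<'E'
from g import *
print(railR().round(3))
plan(np.array([.5197,-.3308,.20]),yawdown(31.5))
E
```

```text
[[ 0.197 -0.974 -0.114]
 [ 0.843  0.228 -0.487]
 [ 0.5   -0.     0.866]]
turn(8deg) [-0.01 -0.   -0.65] shift after turn(30mm) [10.9  -2.28  3.44] | before-turn frame [10.65 -3.26  3.44] t 0.1 w 0.0854 F [-0.6 -0.3  0.3]
```

```bash
python3 -m pendant '[[0,0,0,0,0,-0.65],[0.9,-0.19,0.1,0,0,0],[1,-0.2,0.2,0,0,0],[1,-0.2,0.3,0,0,0],[1,-0.2,0.3,0,0,0],[1,-0.2,0.3,0,0,0],[1,-0.2,0.3,0,0,0],[1,-0.2,0.3,0,0,0]]' 1; python3 -m pendant '[[1,-0.2,0.4,0,0,0],[1,-0.2,0.4,0,0,0],[1,-0.2,0.4,0,0,0],[1,-0.2,0.4,0,0,0],[0,0,0,0,0,0]]'
python3 - <<'E'
from g import *
plan(np.array([.5197,-.3308,.098]),yawdown(31.5))
c=camera("wrist");P=pts(c);cv2.imwrite("pics/w1.png",c["image"])
T=(c["z_map"]>0)&(abs(P[...,2]-.062)<.003)&(np.hypot(P[...,0]-.52,P[...,1]+.33)<.08)
print(T.sum(),cv2.minAreaRect(P[T][:,:2].astype(np.float32)*1000))
E
```

```text
time_s: 1.1
tcp_pos: [0.432, -0.4159, 0.2492]
eef_rot: [[0.853, 0.522, -0.001], [0.522, -0.853, 0.001], [-0.0, -0.001, -1.0]]
contact_force: [-0.8, -0.3, -0.6]
gripper_width: 0.0854
time_s: 1.72
tcp_pos: [0.5229, -0.3304, 0.2005]
eef_rot: [[0.85, 0.526, -0.001], [0.526, -0.85, 0.003], [0.001, -0.003, -1.0]]
contact_force: [-0.4, 0.1, 1.1]
gripper_width: 0.0855
turn(8deg) [-0.02 -0.01  0.03] shift after turn(30mm) [-0.1  -0.04  3.42] | before-turn frame [-0.1  -0.03  3.42] t 1.725 w 0.0855 F [-0.4  0.1  1.1]
11214 ((519.4472045898438, -332.51861572265625), (107.58668518066406, 40.994850158691406), 32.143795013427734)
```

View pics/w1.png

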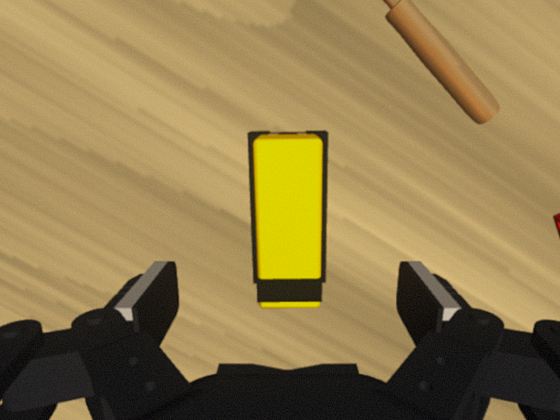

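Pack centred at px (288,205), band (rear) at the bottom, aligned with the tool. The spoon is well clear, so I descend and grip.

```bash
python3 -m pendant '[[-0.12,-0.02,0.6,0,0,-0.02],[0,0,0.7,0,0,0],[0,0,0.7,0,0,0],[0,0,0.7,0,0,0],[0,0,0.5,0,0,0],[0,0,0.22,0,0,0],[0,0,0,0,0,0]]' 1; python3 -m pendant '[[0,0,0,0,0,0],[0,0,0,0,0,0],[0,0,0,0,0,0],[0,0,0,0,0,0],[0,0,0,0,0,0],[0,0,0,0,0,0]]' 0
python3 -m pendant '[[0,0,-0.5,0,0,0],[0,0,-0.9,0,0,0],[0,0,-1,0,0,0],[0,0,-1,0,0,0],[0,0,-1,0,0,0],[0,0,-1,0,0,0],[0,0,0,0,0,0]]' 
python3 - <<'E'
from g import *
R=railR()@np.diag([1,-1,-1.])
for x in(-.16,-.11): plan(railp(x,0,.002+.098),R)
E
```

```text
time_s: 2.65
tcp_pos: [0.5177, -0.3352, 0.0992]
eef_rot: [[0.852, 0.524, -0.0], [0.524, -0.852, 0.0], [-0.0, -0.0, -1.0]]
contact_force: [0.7, 0.7, 0.5]
gripper_width: 0.0854
time_s: 3.4
tcp_pos: [0.5181, -0.3349, 0.1]
eef_rot: [[0.851, 0.525, 0.001], [0.525, -0.851, -0.0], [0.0, 0.001, -1.0]]
contact_force: [-1.9, 0.8, 5.6]
gripper_width: 0.0395
time_s: 4.28
tcp_pos: [0.5186, -0.3353, 0.2638]
eef_rot: [[0.851, 0.525, 0.004], [0.525, -0.851, -0.002], [0.002, 0.004, -1.0]]
contact_force: [-0.7, -1.0, -4.4]
gripper_width: 0.0389
turn(8deg) [ 1.51  3.55 -5.51] shift after turn(30mm) [ 1.95 -3.09  7.18] | before-turn frame [ 1.52 -5.94  5.22] t 4.275 w 0.0389 F [-0.7 -1.  -4.4]
turn(8deg) [ 1.51  3.55 -5.51] shift after turn(30mm) [ 3.62 -3.09  7.18] | before-turn frame [ 2.54 -6.97  4.38] t 4.275 w 0.0389 F [-0.7 -1.  -4.4]
```

```bash
python3 -m pendant '[[0,0,0,0.19,0.44,-0.69],[0,0,0,0.19,0.44,-0.69],[0,0,0,0.19,0.44,-0.69],[0,0,0,0.19,0.44,-0.69],[0,0,0,0.19,0.44,-0.69],[0,0,0,0.19,0.45,-0.69],[0,0,0,0.19,0.45,-0.69],[0,0,0,0.18,0.46,-0.68]]' 
python3 - <<'E'
from g import *
R=railR()@np.diag([1,-1,-1.])
plan(railp(-.115-.0028,0,.05+.100),R)
E
```

```text
time_s: 5.28
tcp_pos: [0.517, -0.3352, 0.2594]
eef_rot: [[0.198, 0.974, 0.108], [0.84, -0.225, 0.493], [0.505, -0.007, -0.863]]
contact_force: [0.1, 0.3, -4.4]
gripper_width: 0.0396
turn(8deg) [-0.05 -0.04 -0.01] shift after turn(30mm) [ 3.44 -3.03  5.39] | before-turn frame [ 3.41 -3.    5.43] t 5.275 w 0.0396 F [ 0.1  0.3 -4.4]
```

```bash
python3 -m pendant '[[0.4,-0.4,0.6,-0.05,-0.04,0],[0.5,-0.45,0.8,0,0,0],[0.5,-0.45,0.8,0,0,0],[0.5,-0.45,0.8,0,0,0],[0.5,-0.45,0.8,0,0,0],[0.5,-0.45,0.8,0,0,0],[0.5,-0.4,0.75,0,0,0],[0,0,0,0,0,0]]' ; python3 -m pendant '[[0,0,0,0,0,0],[0,0,0,0,0,0]]'
python3 - <<'E'
from g import *
R=railR()@np.diag([1,-1,-1.])
plan(railp(-.110-.0028,0,.002+.100),R)
for n in ("wrist","top","scene"):
    c=camera(n);np.savez(n+"1.npz",**{k:np.array(v) for k,v in c.items()});cv2.imwrite(f"pics/{n}1.png",c["image"])
E
```

```text
time_s: 6.28
tcp_pos: [0.4657, -0.1476, 0.1715]
eef_rot: [[0.199, 0.974, 0.111], [0.843, -0.228, 0.487], [0.499, -0.003, -0.866]]
contact_force: [-0.1, -0.2, -4.4]
gripper_width: 0.039
time_s: 6.52
tcp_pos: [0.468, -0.1509, 0.1729]
eef_rot: [[0.201, 0.973, 0.117], [0.844, -0.232, 0.484], [0.498, 0.001, -0.867]]
contact_force: [0.5, -0.2, -3.2]
gripper_width: 0.0396
turn(8deg) [ 0.03  0.02 -0.03] shift after turn(30mm) [ 0.19 -0.05  1.69] | before-turn frame [ 0.2  -0.05  1.69] t 6.525 w 0.0396 F [ 0.5 -0.2 -3.2]
```

View pics/wrist1.png

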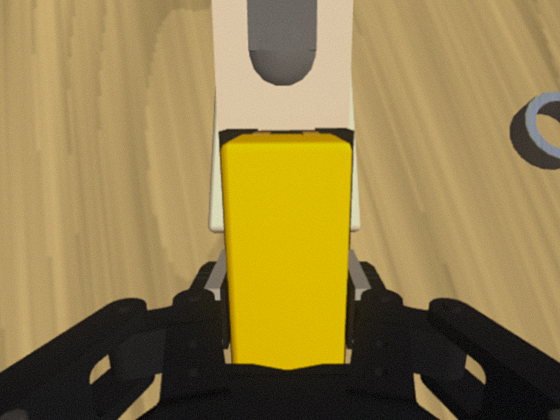

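```bash
cat > m3.py <<'E'
from g import *
import sys
c=dict(np.load(sys.argv[1]));P=pts(c);s=sense();R=np.array(s["eef_rot"]);T=(P-s["tcp_pos"])@R
ok=c["z_map"]>0;hsv=cv2.cvtColor(c["image"],cv2.COLOR_BGR2HSV)
def line(M,name):
    # per-row midpoints of the mask in tool frame: y as function of x
    X=[];Yl=[];Yr=[];Z=[]
    for r in range(M.shape[0]):
        q=np.flatnonzero(M[r])
        if len(q)<30: continue
        X.append(np.median(T[r,q,0]));Yl.append(T[r,q,1].min());Yr.append(T[r,q,1].max());Z.append(np.median(T[r,q,2]))
    X,Yl,Yr,Z=map(np.array,(X,Yl,Yr,Z));mid=(Yl+Yr)/2
    a=np.polyfit(X,mid,1);b=np.polyfit(X,Z,1)
    print(name,len(X),"x",X.min().round(4),X.max().round(4),"width",np.median(Yr-Yl).round(4),"mid med",np.median(mid).round(4),"ang",np.degrees(np.arctan(a[0])).round(2),"z med",np.median(Z).round(4),"pitch",np.degrees(np.arctan(b[0])).round(2))
yel=cv2.inRange(hsv,(20,150,80),(35,255,255))>0; yel[:150]=0;yel[330:]=0
line(yel&ok,"pack top")
g=ok&(hsv[...,1]<60)&(hsv[...,2]<110)&(hsv[...,2]>30); g[:2]=0;g[60:]=0;g[:,:235]=0;g[:,330:]=0
line(g,"rail head")
t=ok.copy();t[:80]=0;t[110:]=0;t[:,:200]=0;t[:,370:]=0
d=T[...,2];t&=abs(d-np.median(d[85:105,270:300]))<.006
line(t,"ramp")
E
python3 m3.py wrist1.npz; python3 - <<'E'
from g import *
R=railR()@np.diag([1,-1,-1.]);s=sense()
for n,p in(("O",O),("nose",railp(-.04,0,.016))): print(n,((p-s["tcp_pos"])@np.array(s["eef_rot"])).round(4))
E
```

```text
pack top 180 x -0.0064 0.0534 width 0.0393 mid med -0.0005 ang -0.51 z med 0.0379 pitch 0.06
rail head 52 x 0.0909 0.1184 width 0.0339 mid med -0.0033 ang 0.51 z med 0.1354 pitch -0.5
ramp 30 x 0.0653 0.082 width 0.0793 mid med -0.0032 ang -1.29 z med 0.1574 pitch -0.15
O [ 0.1184 -0.0021  0.1523]
nose [ 0.0784 -0.0019  0.1364]
```

The wrist view shows the rail ahead of the gripped pack (rail axis px ≈282, pack ≈287). Measured, the rail lies 2.5–3 mm to tool −y. I correct that and descend to mid-play.

```bash
python3 -m pendant '[[0,-0.09,0.4,0.03,0.02,-0.02],[0,0,0.5,0,0,0],[0,0,0.5,0,0,0],[0,0,0.25,0,0,0],[0,0,0,0,0,0],[0,0,0,0,0,0]]'
python3 - <<'E'
from g import *
R=railR()@np.diag([1,-1,-1.])
plan(railp(-.080-.0028,0,.002+.100),R)
c=camera("wrist");np.savez("wrist2.npz",**{k:np.array(v) for k,v in c.items()})
s=sense();print("O",((O-s["tcp_pos"])@np.array(s["eef_rot"])).round(4))
E
python3 m3.py wrist2.npz
```

```text
time_s: 7.42
tcp_pos: [0.4709, -0.1254, 0.1304]
eef_rot: [[0.197, 0.974, 0.113], [0.843, -0.227, 0.488], [0.501, -0.001, -0.866]]
contact_force: [0.6, 0.3, -3.4]
gripper_width: 0.0391
turn(8deg) [-0.01 -0.01 -0.  ] shift after turn(30mm) [1.16 0.05 0.04] | before-turn frame [1.16 0.05 0.04] t 7.425 w 0.0391 F [ 0.6  0.3 -3.4]
O [0.1177 0.0017 0.1033]
pack top 180 x -0.0059 0.0539 width 0.0393 mid med -0.0007 ang -0.33 z med 0.038 pitch 0.06
rail head 58 x 0.0852 0.1062 width 0.0323 mid med -0.0004 ang -3.27 z med 0.0863 pitch -1.21
ramp 30 x 0.0658 0.0788 width 0.0769 mid med -0.0009 ang -1.6 z med 0.1082 pitch 0.07
```

```bash
for i in 1; do python3 -m pendant '[[0.25,0.02,0,0,0,0],[0.25,0,0,0,0,0],[0.25,0,0,0,0,0],[0.25,0,0,0,0,0],[0.2,0,0,0,0,0],[0,0,0,0,0,0]]'; done
python3 - <<'E'
from g import *
s=sense();R=np.array(s["eef_rot"]);print("O",((O-s["tcp_pos"])@R).round(4),"Ftool",(s["contact_force"]@R).round(1),"M",(s["moment"]@R).round(2))
c=camera("wrist");np.savez("wrist3.npz",**{k:np.array(v) for k,v in c.items()});cv2.imwrite("pics/w3.png",c["image"])
E
python3 m3.py wrist3.npz
```

```text
time_s: 8.22
tcp_pos: [0.4785, -0.0944, 0.1485]
eef_rot: [[0.196, 0.974, 0.112], [0.843, -0.226, 0.488], [0.501, -0.001, -0.866]]
contact_force: [-0.6, -0.7, -4.8]
gripper_width: 0.0395
O [0.0809 0.0015 0.1029] Ftool [-3.1 -0.4  3.8] M [ 0.   -0.95 -0.01]
pack top 180 x -0.0054 0.0544 width 0.0393 mid med -0.0006 ang -0.12 z med 0.0379 pitch 0.05
rail head 51 x 0.0856 0.1065 width 0.0323 mid med -0.0007 ang 0.28 z med 0.0858 pitch -0.05
ramp 30 x 0.0661 0.0776 width 0.0357 mid med 0.0004 ang 0.89 z med 0.0858 pitch 0.2
```

```bash
python3 -m pendant '[[0.25,0,0,0,0,0],[0.3,0,0,0,0,0],[0.3,0,0,0,0,0],[0.3,0,0,0,0,0],[0.3,0,0,0,0,0],[0.25,0,0,0,0,0],[0,0,0,0,0,0]]'
python3 - <<'E'
from g import *
s=sense();R=np.array(s["eef_rot"]);print("O",((O-s["tcp_pos"])@R).round(4),"Ftool",(s["contact_force"]@R).round(1),"M",(s["moment"]@R).round(2))
E
```

```text
time_s: 9.15
tcp_pos: [0.4886, -0.0513, 0.1742]
eef_rot: [[0.196, 0.974, 0.112], [0.843, -0.226, 0.488], [0.501, -0.001, -0.866]]
contact_force: [0.2, 0.1, -4.1]
gripper_width: 0.0392
O [0.0298 0.0015 0.1029] Ftool [-1.9  0.1  3.6] M [ 0.04 -1.01 -0.05]
```

```bash
cat > st.py <<'E'
from g import *
s=sense();R=np.array(s["eef_rot"]);print("O",((O-s["tcp_pos"])@R).round(4),"Ftool",(s["contact_force"]@R).round(1),"M",(s["moment"]@R).round(2))
E
python3 -m pendant '[[0.2,0,0,0,0,0],[0.2,0,0,0,0,0],[0.2,0,0,0,0,0],[0.1,0,0,0,0,0],[0,0,0,0,0,0]]'; python3 st.py
python3 -m pendant '[[0.1,0,0,0,0,0],[0.1,0,0,0,0,0],[0,0,0,0,0,0]]'; python3 st.py
```

```text
time_s: 9.78
tcp_pos: [0.4928, -0.0339, 0.1846]
eef_rot: [[0.196, 0.974, 0.113], [0.843, -0.226, 0.488], [0.501, -0.001, -0.865]]
contact_force: [0.3, -0.7, -0.9]
gripper_width: 0.0395
O [0.009  0.0013 0.103 ] Ftool [-1.   0.5  0.5] M [-0.04 -0.65  0.05]
time_s: 10.15
tcp_pos: [0.4936, -0.0285, 0.1874]
eef_rot: [[0.196, 0.974, 0.112], [0.843, -0.226, 0.489], [0.501, -0.002, -0.865]]
contact_force: [1.1, -0.2, -3.4]
gripper_width: 0.0394
O [0.0029 0.0018 0.1027] Ftool [-1.7  1.1  3. ] M [ 0.05 -0.99  0.02]
```

```bash
python3 -m pendant '[[0.08,0,0,0,0,0],[0,0,0,0,0,0]]'; python3 st.py
python3 -m pendant '[[0.07,0,0,0,0,0],[0,0,0,0,0,0]]'; python3 st.py
```

```text
time_s: 10.4
tcp_pos: [0.494, -0.0273, 0.1883]
eef_rot: [[0.197, 0.974, 0.112], [0.843, -0.227, 0.488], [0.5, -0.002, -0.866]]
contact_force: [0.1, -2.7, -4.5]
gripper_width: 0.0392
O [0.0014 0.0017 0.1028] Ftool [-4.5  0.8  2.5] M [ 0.09 -1.43  0.04]
time_s: 10.65
tcp_pos: [0.4939, -0.0271, 0.1886]
eef_rot: [[0.199, 0.974, 0.111], [0.843, -0.228, 0.486], [0.499, -0.003, -0.867]]
contact_force: [-3.3, -6.6, -7.2]
gripper_width: 0.0393
O [0.0013 0.0018 0.103 ] Ftool [-9.8 -1.7  2.7] M [ 0.22 -2.8   0.14]
```

```bash
python3 -m pendant '[[0.1,0,0,0,0,0],[0,0,0,0,0,0]]'; python3 st.py
python3 -m pendant '[[0.1,0,0,0,0,0],[0,0,0,0,0,0]]'; python3 st.py;  python3 - <<'E'
from g import *
for n in ("top","scene"):
    c=camera(n);np.savez(n+"2.npz",**{k:np.array(v) for k,v in c.items()})
    cv2.imwrite(f"pics/{n}2.png",cv2.resize(c["image"][170:250,250:350] if n=="scene" else c["image"][215:295,225:325],None,fx=6,fy=6,interpolation=2))
E
```

```text
time_s: 10.9
tcp_pos: [0.4938, -0.0268, 0.1891]
eef_rot: [[0.202, 0.973, 0.111], [0.844, -0.23, 0.484], [0.496, -0.004, -0.868]]
contact_force: [-4.9, -14.0, -10.2]
gripper_width: 0.0391
O [0.0012 0.0019 0.1033] Ftool [-17.9  -1.5   1.6] M [ 0.35 -4.57  0.17]
time_s: 11.15
tcp_pos: [0.4937, -0.0266, 0.1895]
eef_rot: [[0.204, 0.973, 0.111], [0.845, -0.232, 0.481], [0.494, -0.005, -0.87]]
contact_force: [-7.1, -22.2, -13.0]
gripper_width: 0.0392
O [0.0011 0.002  0.1036] Ftool [-26.7  -1.7  -0.2] M [ 0.46 -6.41 -0.02]
```

View pics/scene2.png

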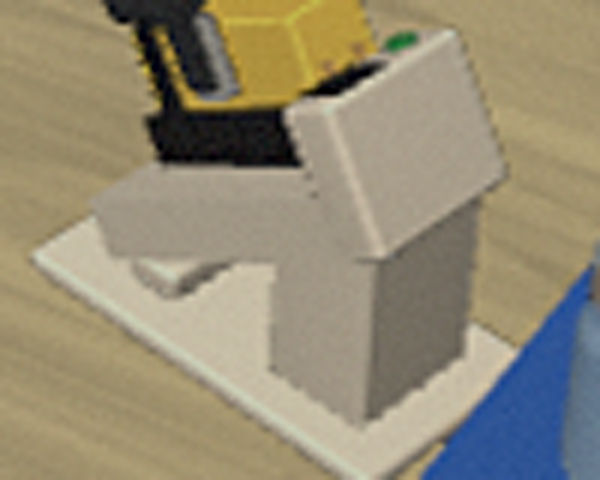

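The pack is hard against the unit (24 N, no more travel). Now a gentle pull-back to test the catch.

```bash
python3 -m pendant '[[-0.15,0,0,0,0,0],[-0.15,0,0,0,0,0],[0,0,0,0,0,0]]'; python3 st.py
python3 -m pendant '[[-0.12,0,0,0,0,0],[0,0,0,0,0,0]]'; python3 st.py
python3 -m pendant '[[-0.1,0,0,0,0,0],[0,0,0,0,0,0]]'; python3 st.py
```

```text
time_s: 11.62
tcp_pos: [0.4943, -0.0275, 0.1882]
eef_rot: [[0.196, 0.974, 0.113], [0.843, -0.226, 0.489], [0.501, -0.001, -0.865]]
contact_force: [-0.3, -0.1, -4.1]
gripper_width: 0.0395
O [0.0015 0.0013 0.1028] Ftool [-2.2 -0.3  3.5] M [-0.02 -0.95  0.04]
time_s: 11.88
tcp_pos: [0.4937, -0.0301, 0.1867]
eef_rot: [[0.196, 0.974, 0.112], [0.843, -0.226, 0.489], [0.502, -0.001, -0.865]]
contact_force: [1.2, 2.5, -2.9]
gripper_width: 0.0393
O [0.0045 0.0013 0.1028] Ftool [0.9 0.6 3.9] M [-0.05 -0.25  0.03]
time_s: 12.12
tcp_pos: [0.4936, -0.0307, 0.1861]
eef_rot: [[0.194, 0.975, 0.113], [0.842, -0.224, 0.491], [0.504, -0.0, -0.864]]
contact_force: [2.3, 10.0, 1.6]
gripper_width: 0.039
O [0.005  0.0013 0.1027] Ftool [9.7 0.  3.8] M [-0.13  1.6   0.03]
```

Held: 3.8 mm of play, then firm resistance (12 N) — the catch has clicked. Release and retreat.

```bash
python3 -m pendant '[[0.12,0,0.05,0,0,0],[0,0,0,0,0,0]]'; python3 st.py
python3 -m pendant '[[0,0,0,0,0,0],[0,0,0,0,0,0],[0,0,0,0,0,0],[0,0,-0.3,0,0,0],[0,0,-0.8,0,0,0],[0,0,-1,0,0,0],[0,0,-1,0,0,0],[0,0,-1,0,0,0]]' 1
python3 -m pendant '[[0,0,-1,0,0,0],[0,0,-1,0,0,0],[0,0,0,0,0,0]]'
python3 - <<'E'
from g import *
c=camera("wrist");np.savez("wrist4.npz",**{k:np.array(v) for k,v in c.items()});cv2.imwrite("pics/w4.png",c["image"])
for y in (43,-47,133,21.7): plan(np.array([.526,.2342,.33]),yawdown(y))
E
```

```text
time_s: 12.38
tcp_pos: [0.4939, -0.029, 0.1855]
eef_rot: [[0.196, 0.974, 0.112], [0.843, -0.226, 0.489], [0.501, -0.001, -0.865]]
contact_force: [1.9, 6.3, -2.4]
gripper_width: 0.0392
O [0.0042 0.0014 0.1013] Ftool [4.5 0.4 5.3] M [-0.21  0.33  0.04]
time_s: 13.38
tcp_pos: [0.4795, -0.0906, 0.293]
eef_rot: [[0.197, 0.974, 0.113], [0.843, -0.227, 0.488], [0.5, -0.001, -0.866]]
contact_force: [1.2, 0.1, -0.8]
gripper_width: 0.0855
time_s: 13.75
tcp_pos: [0.4735, -0.1205, 0.3453]
eef_rot: [[0.198, 0.973, 0.116], [0.844, -0.229, 0.486], [0.499, 0.002, -0.866]]
contact_force: [0.5, 0.2, 0.2]
gripper_width: 0.0857
turn(8deg) [-1.11 -3.64  4.13] shift after turn(30mm) [ 9.33 -7.42  0.48] | before-turn frame [10.06 -0.97  6.35] t 13.8 w 0.0858 F [-0.4 -0.6 -1.4]
turn(8deg) [-4.03 -2.15 15.06] shift after turn(30mm) [-7.42 -9.33  0.48] | before-turn frame [10.06 -0.97  6.35] t 13.8 w 0.0858 F [-0.4 -0.6 -1.4]
turn(8deg) [ 1.84 -3.44 -6.86] shift after turn(30mm) [7.42 9.33 0.48] | before-turn frame [10.06 -0.97  6.35] t 13.8 w 0.0858 F [-0.4 -0.6 -1.4]
turn(8deg) [-1.8  -3.45  6.73] shift after turn(30mm) [  6.   -10.31   0.48] | before-turn frame [10.06 -0.97  6.35] t 13.8 w 0.0858 F [-0.4 -0.6 -1.4]
```

View pics/w4.png

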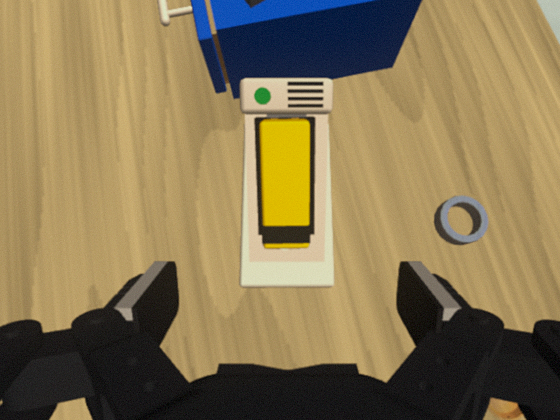

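The pack stays seated under the unit (px 287,180); the nut at (463,220) is undisturbed. Next, the pin.

```bash
python3 -m pendant '[[0,0,0,-0.16,-0.52,0.59],[0,0,0,-0.16,-0.52,0.59],[0,0,0,-0.16,-0.52,0.59],[0,0,0,-0.16,-0.52,0.59],[0,0,0,-0.16,-0.52,0.59],[0,0,0,-0.16,-0.52,0.59],[0,0,0,-0.15,-0.52,0.59]]'
python3 -m pendant '[[0.7,-0.55,0,0,0,0],[0.9,-0.75,0,0,0,0],[1,-0.8,0,0,0,0],[1,-0.8,0,0,0,0],[1,-0.8,0,0,0,0],[1,-0.8,0,0,0,0],[1,-0.8,0,0,0,0],[0.9,-0.7,0,0,0,0]]'
python3 - <<'E'
from g import *
plan(np.array([.526,.2342,.33])-.03*np.r_[yawdown(43)[:,0]],yawdown(43))
E
```

```text
time_s: 14.68
tcp_pos: [0.4726, -0.1183, 0.3429]
eef_rot: [[0.732, 0.682, -0.003], [0.682, -0.732, -0.001], [-0.003, -0.002, -1.0]]
contact_force: [-0.0, 0.8, -0.1]
gripper_width: 0.0854
time_s: 15.68
tcp_pos: [0.5139, 0.1679, 0.343]
eef_rot: [[0.729, 0.684, -0.002], [0.684, -0.729, 0.001], [-0.001, -0.002, -1.0]]
contact_force: [0.3, -0.6, -0.4]
gripper_width: 0.0853
turn(8deg) [-0.02  0.01  0.02] shift after turn(30mm) [ 0.8  -1.34  0.43] | before-turn frame [ 0.8  -1.34  0.44] t 15.675 w 0.0853 F [ 0.3 -0.6 -0.4]
```

```bash
python3 -m pendant '[[0.4,-0.65,0.2,0,0,0],[0.4,-0.65,0.2,0,0,0],[0,0,0,0,0,0],[0,0,0,0,0,0]]'
cat > pin.py <<'E'
from g import *
c=camera("wrist");P=pts(c);cv2.imwrite("pics/w5.png",c["image"]);hsv=cv2.cvtColor(c["image"],cv2.COLOR_BGR2HSV)
M=((cv2.inRange(hsv,(0,150,60),(8,255,255))|cv2.inRange(hsv,(174,150,60),(180,255,255)))>0)&(c["z_map"]>0)&(np.hypot(P[...,0]-.526,P[...,1]-.234)<.05)
t=P[...,2].copy();T=M&(abs(t-.222)<.004)
Q=P[T];print(T.sum(),Q.mean(0).round(4),cv2.minAreaRect(Q[:,:2].astype(np.float32)*1000))
r=cv2.minAreaRect(Q[:,:2].astype(np.float32)*1000)
plan(np.array([r[0][0]/1000,r[0][1]/1000,.205+.054]),yawdown(43))
E
python3 pin.py
```

```text
time_s: 16.18
tcp_pos: [0.5055, 0.2103, 0.3316]
eef_rot: [[0.731, 0.683, -0.002], [0.683, -0.731, 0.0], [-0.001, -0.001, -1.0]]
contact_force: [0.5, -0.5, -0.2]
gripper_width: 0.0852
1786 [0.5257 0.2345 0.2219] ((525.2926635742188, 234.25502014160156), (21.494361877441406, 21.43747901916504), 42.92664337158203)
turn(8deg) [-0.01  0.    0.  ] shift after turn(30mm) [ 1.03 -0.15  2.43] | before-turn frame [ 1.03 -0.14  2.43] t 16.225 w 0.0852 F [-0.2 -0.6 -0.7]
```

View pics/w5.png

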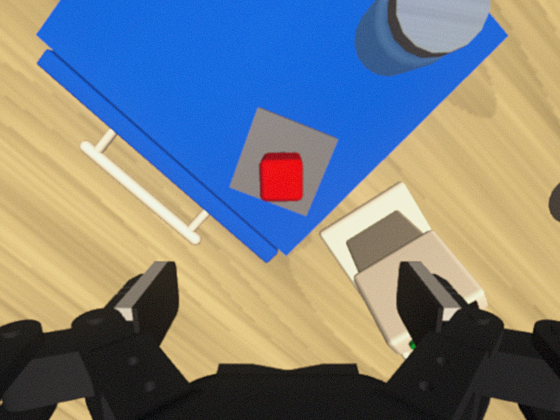

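Pin top at px (282,177), faces aligned with the pads; the jar (440,30) is clear.

```bash
python3 -m pendant '[[0.35,-0.05,0,0,0,0],[0.4,-0.05,0,0,0,0],[0.28,-0.05,0.3,0,0,0],[0,0,0.6,0,0,0],[0,0,0.6,0,0,0],[0,0,0.5,0,0,0],[0,0,0.4,0,0,0],[0,0,0,0,0,0]]' 0.65
python3 -c "
from g import *
plan(np.array([.5253,.2343,.259]),yawdown(43))"
```

```text
time_s: 17.23
tcp_pos: [0.5248, 0.2353, 0.2591]
eef_rot: [[0.731, 0.683, -0.002], [0.683, -0.731, 0.001], [-0.001, -0.002, -1.0]]
contact_force: [0.7, -0.3, -0.2]
gripper_width: 0.0555
turn(8deg) [-0.01  0.01  0.01] shift after turn(30mm) [-0.01  0.04  0.  ] | before-turn frame [-0.01  0.04  0.  ] t 17.225 w 0.0555 F [ 0.7 -0.3 -0.2]
```

```bash
python3 -m pendant '[[0,0.03,0,0,0,0],[0,0,0,0,0,0],[0,0,0,0,0,0],[0,0,0,0,0,0],[0,0,0,0,0,0]]' 0
python3 -m pendant '[[0,0,-0.3,0,0,0],[0,0,-0.4,0,0,0],[0,0,-0.5,0,0,0],[0,0,-0.6,0,0,0],[0,0,-0.8,0,0,0],[0,0,-0.8,0,0,0],[0,0,-0.6,0,0,0],[0,0,0,0,0,0]]'
python3 - <<'E'
from g import *
R=railR()@np.diag([1,-1,-1.])
plan(railp(-.074,0,.10+.071-.006+.054),R)
c=camera("wrist");np.savez("wrist6.npz",**{k:np.array(v) for k,v in c.items()});P=pts(c);s=sense();T=(P-s["tcp_pos"])@s["eef_rot"]
hsv=cv2.cvtColor(c["image"],cv2.COLOR_BGR2HSV)
M=((cv2.inRange(hsv,(0,150,60),(8,255,255))|cv2.inRange(hsv,(174,150,60),(180,255,255)))>0)&(c["z_map"]>0)
Q=T[M];Q=Q[(abs(Q[:,0])<.03)&(abs(Q[:,1])<.03)];print(len(Q),np.percentile(Q,[1,50,99],axis=0).round(4))
E
```

```text
time_s: 17.85
tcp_pos: [0.5259, 0.2349, 0.2607]
eef_rot: [[0.731, 0.683, 0.001], [0.683, -0.731, 0.002], [0.002, -0.001, -1.0]]
contact_force: [1.4, -1.1, 6.4]
gripper_width: 0.0212
time_s: 18.85
tcp_pos: [0.5258, 0.2352, 0.382]
eef_rot: [[0.731, 0.683, 0.002], [0.683, -0.731, 0.003], [0.003, -0.001, -1.0]]
contact_force: [0.6, -1.4, -0.9]
gripper_width: 0.0212
turn(8deg) [ 1.11  3.62 -4.12] shift after turn(30mm) [-13.23   1.    -2.66] | before-turn frame [-10.08   7.95   4.27] t 18.85 w 0.0212 F [ 0.6 -1.4 -0.9]
5354 [[-0.0102 -0.0112  0.0361]
 [ 0.006  -0.0004  0.038 ]
 [ 0.0108  0.01    0.066 ]]
```

```bash
python3 -m pendant '[[-0.6,0.5,0,0,0,0],[-0.9,0.7,0,0,0,0],[-1,0.8,0,0,0,0],[-1,0.8,0,0,0,0],[-1,0.8,0,0,0,0],[-1,0.8,0,0,0,0],[-1,0.8,0,0,0,0],[-1,0.8,0,0,0,0]]'
python3 -m pendant '[[-1,0.8,0,0,0,0],[-0.8,0.6,0,0,0,0],[-0.5,0.3,0,0,0,0]]'
python3 -m pendant '[[0,0,0,0.16,0.52,-0.59],[0,0,0,0.16,0.52,-0.59],[0,0,0,0.16,0.52,-0.59],[0,0,0,0.16,0.52,-0.59],[0,0,0,0.16,0.52,-0.59],[0,0,0,0.16,0.51,-0.59],[0,0,0,0.15,0.51,-0.58]]'
python3 - <<'E'
from g import *
R=railR()@np.diag([1,-1,-1.])
plan(railp(-.074,0,.03-.006+.1265),R)
E
```

```text
time_s: 19.9
tcp_pos: [0.4834, -0.0518, 0.3789]
eef_rot: [[0.731, 0.683, -0.002], [0.683, -0.731, 0.001], [-0.001, -0.002, -1.0]]
contact_force: [1.3, 0.1, -1.3]
gripper_width: 0.021
time_s: 20.27
tcp_pos: [0.4677, -0.1367, 0.3786]
eef_rot: [[0.732, 0.681, -0.003], [0.681, -0.732, 0.001], [-0.001, -0.003, -1.0]]
contact_force: [-0.5, -0.3, -0.7]
gripper_width: 0.0213
time_s: 21.15
tcp_pos: [0.468, -0.1349, 0.379]
eef_rot: [[0.197, 0.974, 0.111], [0.843, -0.226, 0.489], [0.501, -0.003, -0.865]]
contact_force: [0.9, -0.1, -1.0]
gripper_width: 0.0213
turn(8deg) [-0.02 -0.01 -0.  ] shift after turn(30mm) [-2.4   0.08  5.76] | before-turn frame [-2.41  0.09  5.76] t 21.15 w 0.0213 F [ 0.9 -0.1 -1. ]
```

```bash
python3 -m pendant '[[-0.8,0.02,0,0,0,0],[-1,0.02,0,0,0,0],[-1,0.02,0,0,0,0],[-1,0.02,0,0,0,0],[-0.8,0,0,0,0,0],[0,0,0,0,0,0],[0,0,0,0,0,0]]'
python3 - <<'E'
from g import *
c=camera("wrist");np.savez("wrist7.npz",**{k:np.array(v) for k,v in c.items()});cv2.imwrite("pics/w7.png",c["image"])
s=sense();R=np.array(s["eef_rot"]);cam=-np.array(c["R"]).T@np.array(c["t"])
print("cam tool",((cam-s["tcp_pos"])@R).round(4),"axis",(np.array(c["R"])[2]@R).round(3))
h=railp(-.074,0,-.006);print("hole tool",((h-s["tcp_pos"])@R).round(4))
K=np.array([[c["fx"],0,c["cx"]],[0,c["fy"],c["cy"]],[0,0,1.]])
print(cv2.projectPoints(h[None],cv2.Rodrigues(np.array(c["R"]))[0],np.array(c["t"]),K,np.array(c["dist_coeffs"]))[0])
E
```

```text
time_s: 22.02
tcp_pos: [0.4438, -0.2509, 0.3113]
eef_rot: [[0.198, 0.974, 0.112], [0.843, -0.227, 0.487], [0.5, -0.002, -0.866]]
contact_force: [-0.2, -0.5, -0.7]
gripper_width: 0.0212
cam tool [ 0.065  -0.0005 -0.0702] axis [-0.257 -0.001  0.966]
hole tool [ 6.440e-02 -1.000e-04  3.299e-01]
[[[287.83075679 110.41500123]]]
```

View pics/w7.png

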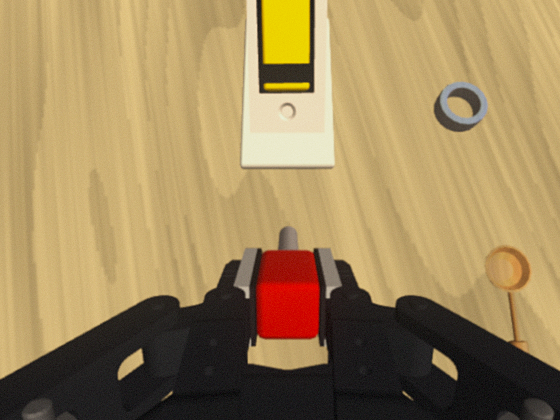

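The hole shows at px (287.5,111) against a predicted (287.8,110.4), an excellent match. The pin tip is at about (287,230). I'll check the tip and compute the move.

```bash
python3 - <<'E'
from g import *
c=dict(np.load("wrist7.npz"));s=sense();R=np.array(s["eef_rot"])
K=np.array([[c["fx"],0,c["cx"]],[0,c["fy"],c["cy"]],[0,0,1.]])
for q in ([0,0,.1265],[0,0,.0925],[0,0,.1215]):
    print(q,cv2.projectPoints((s["tcp_pos"]+R@np.array(q))[None],cv2.Rodrigues(c["R"])[0],c["t"],K,c["dist_coeffs"])[0].ravel())
im=c["image"].astype(int)
for r in(229,232,238,244,249): print(r,im[r,272:304].sum(1)//3)
g=cv2.cvtColor(c["image"],cv2.COLOR_BGR2GRAY)
print(g[100:124,276:300])
plan(railp(-.074,0,.02-.006+.1265),railR()@np.diag([1,-1,-1.]))
E
```

```text
[0, 0, 0.1265] [288.35796708 228.71696574]
[0, 0, 0.0925] [288.52287132 251.20624223]
[0, 0, 0.1215] [288.37887478 231.56644621]
229 [152 148 147 151 157 152 153 151 139 107  90  81  89  98 105 113 122 124
 131 130 137 141 137 147 157 160 160 158 162 165 163 162]
232 [150 151 145 150 154 149 143 121  84  73  77  78  90 100 106 110 117 126
 132 132 134 136 139 129 137 153 157 156 162 163 166 163]
238 [157 154 149 149 155 154 130  89  68  77  78  83  94  96 105 111 117 121
 129 135 136 138 135 133 136 141 156 159 160 161 159 165]
244 [157 155 154 148 154 142 116  78  73  76  74  85  98 100 100 110 117 125
 125 131 136 135 137 135 127 134 147 156 159 156 161 160]
249 [146 143 138 141 137 122  85  75  78  80  87  91  95 100  96 107 108 115
 108 112 115 120 121 123 113 124 129 132 141 143 139 146]
[[221 221 219 222 219 222 224 222 220 218 223 222 222 222 219 223 223 220
  223 222 221 219 222 220]
 [220 219 219 223 220 220 224 222 220 223 216 219 222 224 220 222 222 220
  221 218 218 223 219 219]
 [220 219 224 222 220 222 221 214 211 195 192 186 195 199 205 218 218 221
  219 222 222 222 22
[... 1579 characters left out ...]
 208 202 204 215
  219 221 220 223 222 221]
 [222 219 220 224 223 227 228 231 231 229 229 223 222 221 214 212 216 218
  223 221 219 220 220 218]
 [223 218 220 222 223 222 222 226 226 229 227 227 222 219 216 222 221 225
  221 221 220 219 220 221]
 [220 220 220 222 221 221 220 222 224 219 223 224 223 220 221 221 221 221
  222 222 223 221 220 223]
 [221 221 222 222 220 224 220 219 219 220 219 221 222 223 219 219 223 219
  220 220 220 224 220 221]
 [221 222 221 219 219 219 219 223 219 221 222 220 222 220 222 221 218 220
  222 222 219 219 220 215]]
turn(8deg) [-0.01  0.01 -0.  ] shift after turn(30mm) [ 2.14 -0.02  6.11] | before-turn frame [ 2.14 -0.01  6.11] t 22.075 w 0.0211 F [-0.7  0.  -0.7]
```

```bash
python3 -m pendant '[[0.6,0,0.5,0,0,0],[0.8,0,0.6,0,0,0],[0.72,0,0.8,0,0,0],[0,0,0.9,0,0,0],[0,0,0.9,0,0,0],[0,0,0.9,0,0,0],[0,0,0.7,0,0,0],[0,0,0.5,0,0,0]]'
python3 -m pendant '[[0,0,0,0,0,0],[0,0,0,0,0,0]]'
python3 - <<'E'
from g import *
plan(railp(-.0743,0,.005-.006+.1265),railR()@np.diag([1,-1,-1.]))
E
```

```text
time_s: 23.08
tcp_pos: [0.4758, -0.1119, 0.1919]
eef_rot: [[0.197, 0.974, 0.112], [0.844, -0.226, 0.486], [0.499, -0.002, -0.867]]
contact_force: [-0.6, 0.5, -1.1]
gripper_width: 0.0209
time_s: 23.32
tcp_pos: [0.476, -0.1134, 0.1925]
eef_rot: [[0.198, 0.974, 0.113], [0.844, -0.228, 0.486], [0.499, -0.001, -0.867]]
contact_force: [0.3, -0.6, -0.3]
gripper_width: 0.021
turn(8deg) [-0.    0.01 -0.01] shift after turn(30mm) [ 0.04 -0.02  0.83] | before-turn frame [ 0.04 -0.02  0.83] t 23.325 w 0.021 F [ 0.3 -0.6 -0.3]
```

```bash
python3 -m pendant '[[0.04,-0.02,0.3,0,0,0],[0,0,0.3,0,0,0],[0,0,0.2,0,0,0],[0,0,0,0,0,0],[0,0,0,0,0,0]]'; python3 st.py
python3 - <<'E'
from g import *
plan(railp(-.0743,0,-.034+.1265),railR()@np.diag([1,-1,-1.]))
E
```

```text
time_s: 23.95
tcp_pos: [0.478, -0.1008, 0.1715]
eef_rot: [[0.199, 0.974, 0.112], [0.843, -0.228, 0.486], [0.499, -0.002, -0.867]]
contact_force: [0.4, -0.1, 0.0]
gripper_width: 0.0209
O [0.0751 0.0004 0.1258] Ftool [0.  0.4 0. ] M [-0.02 -0.59  0.02]
turn(8deg) [-0.01  0.01 -0.01] shift after turn(30mm) [0.02 0.01 1.11] | before-turn frame [0.02 0.01 1.11] t 23.95 w 0.0209 F [ 0.4 -0.1  0. ]
```

```bash
python3 -m pendant '[[0.02,0.01,0.15,0,0,0],[0,0,0.15,0,0,0],[0,0,0,0,0,0]]'; python3 st.py
python3 -m pendant '[[0,0,0.15,0,0,0],[0,0,0.15,0,0,0],[0,0,0,0,0,0]]'; python3 st.py
```

```text
time_s: 24.32
tcp_pos: [0.4792, -0.0956, 0.1637]
eef_rot: [[0.199, 0.974, 0.111], [0.843, -0.228, 0.487], [0.499, -0.003, -0.867]]
contact_force: [-0.1, -0.7, -0.1]
gripper_width: 0.0211
O [0.0744 0.0005 0.1164] Ftool [-0.6  0.1 -0.2] M [-0.01 -0.59 -0.01]
time_s: 24.7
tcp_pos: [0.4802, -0.0912, 0.1559]
eef_rot: [[0.199, 0.974, 0.111], [0.843, -0.228, 0.487], [0.499, -0.003, -0.866]]
contact_force: [-0.2, -0.3, -0.4]
gripper_width: 0.0212
O [0.0744 0.0005 0.1074] Ftool [-0.5 -0.1  0.2] M [ 0.01 -0.56 -0.01]
```

The tip is 13 mm into the hole with no resistance.

```bash
python3 -m pendant '[[0,0,0.15,0,0,0],[0,0,0.15,0,0,0],[0,0,0.1,0,0,0],[0,0,0,0,0,0]]'; python3 st.py
python3 -m pendant '[[0,0,0.1,0,0,0],[0,0,0.05,0,0,0],[0,0,0,0,0,0]]'; python3 st.py
```

```text
time_s: 25.2
tcp_pos: [0.4816, -0.0855, 0.1456]
eef_rot: [[0.199, 0.974, 0.111], [0.843, -0.228, 0.487], [0.499, -0.003, -0.867]]
contact_force: [-1.0, -0.6, -1.3]
gripper_width: 0.0213
O [0.0745 0.0004 0.0955] Ftool [-1.4 -0.8  0.7] M [ 0.01 -0.56  0.01]
time_s: 25.58
tcp_pos: [0.4824, -0.0844, 0.1431]
eef_rot: [[0.2, 0.973, 0.113], [0.844, -0.229, 0.485], [0.498, -0.001, -0.867]]
contact_force: [-7.0, -8.9, 20.6]
gripper_width: 0.0212
O [ 0.0748 -0.0004  0.0927] Ftool [  1.4  -4.8 -23. ] M [ 1.16 -0.09 -0.03]
```

Bottomed at rail z ≈ −33.8 mm with 23 N. Relax, release and retreat.

```bash
python3 -m pendant '[[0,0,-0.08,0,0,0],[0,0,0,0,0,0]]'; python3 st.py
python3 -m pendant '[[0,0,0,0,0,0],[0,0,0,0,0,0],[0,0,0,0,0,0],[0,0,0,0,0,0],[0,0,-0.3,0,0,0],[0,0,-0.8,0,0,0],[0,0,-1,0,0,0],[0,0,-1,0,0,0]]' 0.8
python3 -m pendant '[[-0.4,0,-1,0,0,0],[-0.8,0,-1,0,0,0],[-1,0,-1,0,0,0],[-1,0,-1,0,0,0],[-0.8,0,-0.5,0,0,0],[0,0,0,0,0,0],[0,0,0,0,0,0]]'
python3 - <<'E'
from g import *
c=camera("wrist");cv2.imwrite("pics/w8.png",c["image"]);P=pts(c)
hsv=cv2.cvtColor(c["image"],cv2.COLOR_BGR2HSV);ok=c["z_map"]>0
L=(P-O)@railR()
r=((cv2.inRange(hsv,(0,150,60),(8,255,255))|cv2.inRange(hsv,(174,150,60),(180,255,255)))>0)&ok&(np.abs(L).max(-1)<.15)
y=(cv2.inRange(hsv,(20,150,60),(35,255,255))>0)&ok&(np.abs(L).max(-1)<.15)
for n,m in(("red",r),("yellow",y)): print(n,m.sum(),np.percentile(L[m],[2,50,98],axis=0).round(4))
t=camera("top");np.savez("top9.npz",**{k:np.array(v) for k,v in t.items()})
a=np.load("top0.npz")["image"]; 
d=np.abs(a.astype(int)-t["image"]).max(-1)
for n,b in(("jar",(185,215,168,194)),("dish",(186,228,118,156)),("nut",(166,194,290,318)),("spoon",(174,204,364,440))): print(n,(d[b[0]:b[1],b[2]:b[3]]>40).sum())
E
```

```text
time_s: 25.82
tcp_pos: [0.482, -0.0848, 0.1441]
eef_rot: [[0.199, 0.974, 0.112], [0.844, -0.229, 0.486], [0.499, -0.002, -0.867]]
contact_force: [0.3, -0.4, -0.5]
gripper_width: 0.0211
O [ 0.0746 -0.      0.0938] Ftool [-0.5  0.4  0.3] M [-0.   -0.58 -0.03]
time_s: 26.82
tcp_pos: [0.4712, -0.1305, 0.2259]
eef_rot: [[0.199, 0.974, 0.112], [0.844, -0.228, 0.486], [0.499, -0.002, -0.867]]
contact_force: [0.3, -0.0, 0.6]
gripper_width: 0.0682
time_s: 27.7
tcp_pos: [0.4325, -0.296, 0.282]
eef_rot: [[0.198, 0.974, 0.112], [0.843, -0.228, 0.487], [0.5, -0.002, -0.866]]
contact_force: [0.1, 0.1, -0.1]
gripper_width: 0.0685
red 594 [[-0.0959 -0.0081  0.0512]
 [-0.0855  0.0015  0.054 ]
 [-0.0758  0.0119  0.0561]]
yellow 786 [[-0.0567 -0.0176  0.0282]
 [-0.0556  0.0014  0.0607]
 [-0.0499  0.0203  0.064 ]]
jar 0
dish 0
nut 0
spoon 0
```

View pics/w8.png

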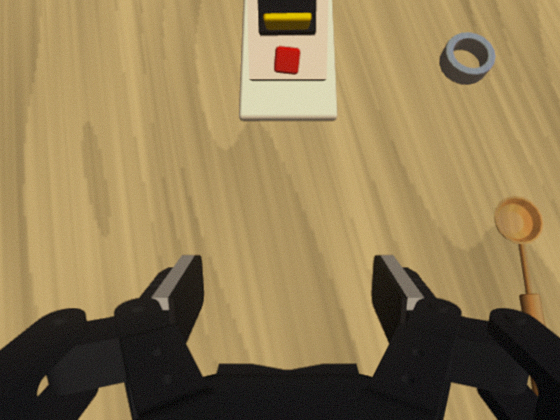

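Pin (px 287,60) stands in the hole directly behind the pack. Its top is at rail z ≈ 54 mm, as expected for full depth, leaning slightly within the hole's play. Nut and spoon are in place, and nothing is touching the gripper.

```bash
python3 -c "
from bench import *
print(finish_job())"
```

```text
the job is handed in; nothing more can be done
None
```

The pack is back on the alarm and held by its catch, and the locking pin is fully in its hole with the gripper clear. I handed the job in at about 28 s; no verdict was reported.

- **Pack:** I slid it up the rail to the stop, which took a push of about 24 N with no more travel. I then pulled it back with about 12 N: it moved about 3.8 mm and held, which matches the catch's 3.5 mm of play. I never saw a clear 5–15 N rise as it passed the catch, because force was read only at the end of each move, so the pull test is my evidence for the click. The last picture puts the pack's rear end where a seated pack's should be, to within a millimetre or two.
- **Pin:** It bottomed with its tip at rail z = -33.8 mm, where full depth is -34 mm. After release its top read about 54 mm, as it should. The top has leaned about 11 mm down-slope. That is a few millimetres more than I estimated from the 1.5 mm play around the shaft, but I took it for play because the depth is right.
- **Other items:** The before and after top pictures show no change at the jar, dish, nut or spoon.

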